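# Scan the tall vase's price ticket behind a jar

### The job

A jar is in the way in front of the tall vase's price ticket: stand it upright on the round wooden board. Then take the hand scanner from its cradle and hold it steady for about a second and a half with its window some 7 cm from that ticket, pointing squarely at the middle of it, without touching the ticket or its vase. Lay the scanner back in its cradle as it was and let go; set both things down rather than dropping them, and leave everything else where it stands.

Things in the scene. Friction and masses are not known exactly. Their poses are not given: they have to be found in the camera images.
- tall_ticket_mid (a point): Centre of the face of the ticket to scan, 95 mm above the table: white paper with black bars on a plate 70 mm wide, 46 mm high, 3 mm thick, on a thin post in front of the tall vase. x: square out of the face, to the robot's side and 20 to 44 degrees upwards; y: level, along its width; z: up along the face. The plate tilts on a stiff hinge if pushed
- tall: Fixed display of the tall terracotta bottle vase, 253 mm high in all, 84 mm in diameter, narrow neck. Origin on the table under the vase's axis; x: from ticket to vase; z up. Wooden slab 110 mm wide (y), 18 mm thick, from x = -105 to +50 mm; ticket centre at x = -85 mm. The three displays change places
- squat: Fixed display of a squat pot (100 mm in diameter, 113 mm high in all), slab and ticket as for the tall vase, ticket up to 120 mm high; an obstacle
- lantern: Fixed display of a wooden lantern (70 mm square, 148 mm high in all), slab and ticket as for the tall vase, ticket up to 120 mm high; an obstacle
- jar_mid (a point): Centre of the loose pale grey stoneware jar standing upright on the table about 65 to 80 mm in front of the tall vase's ticket. 0.2 to 0.42 kg, 140 mm high (this point 70 mm above its foot); round body 60 mm in diameter, straight from 10 to 110 mm above the foot; above it a 46 mm neck and a 54 mm rim. z: its axis
- board: Fixed round wooden board, 130 mm in diameter, 12 mm thick; origin at the centre of its underside on the table. The jar goes on its middle
- scanner_mid (a point): Centre of the handle of the loose grey hand scanner (about 0.22 kg): a level bar 34 mm wide (y), 32 mm high (z), from 85 mm behind to 65 mm ahead. x: to the head; z: up. Head: block 60 x 56 x 36 mm, from 60 mm ahead of here, pointing 32 degrees down, window on its end. Mass centre about 15 mm ahead. Grip across y here, between the saddles
- scanner_window (a point): Centre of the scanner's window, 111 mm ahead of (handle x) and 32 mm below the handle's centre. x: the way the scanner looks, square out of the window, 32 degrees below the handle's x; y: as the handle's. To scan, this point must be 70 mm straight in front of the ticket's centre (along the ticket's x), with its x opposite to the ticket's x
- cradle: Fixed black cradle, base 130 x 85 x 12 mm. Origin on the table under its centre; x: along the handle, head at +x; z up. Two saddles 12 mm long at x = -40 and +40 mm, tops 65 mm above the table, with lips to 79 mm high, 48 mm apart. The scanner's handle lies on both, its centre straight above the origin, 81 mm above the table
- cup: Loose white ceramic cup, 52 mm in diameter, 55 mm high, beside the jar; origin at its foot. To be left alone
- candle: Loose white candle, 48 mm in diameter, 60 mm high, at the other side of the jar; origin at its foot. To be left alone
- spool: Loose cork-coloured spool standing on end, 50 mm in diameter, 48 mm high; origin at its foot. To be left alone
- pot: Loose small terracotta pot, 64 mm in diameter, 50 mm high; origin at its foot. To be left alone
- block: Loose wooden block, 60 x 30 x 25 mm; origin at the centre of its underside. To be left alone
Things that resemble listed ones, but are neither listed nor needed, are in the scene too. Several things look just like the board: the one meant starts farthest to the robot's right. What is shaped like the part that bears scanner_mid but orange is not meant.

How it is judged:
By the outcome, as a careful person would: the job done as asked, in the order asked, and still so for the second after the job is handed in, with the robot touching nothing.
It also fails if it takes over 72 s, if anything falls off the work surface, if the arm or the gripper's body presses on something with over 40 N, if the wrist force passes 120 N, or if a joint passes its speed limit or range.

### The arm

A 7-joint arm with a two-finger parallel gripper is mounted at the origin on the work surface. World frame = base frame: x ahead of the robot, y to its left, z up, the work surface at z = 0. Lengths are in m, angles in rad, forces in N, time in s.
With the tool pointing down it reaches from about 0.4 to 0.85 m from the base axis. Payload 10.4 kg.
Tool frame: the origin (TCP) lies midway between the tips of the shut fingers; the grasp point (between the pads) lies 19 mm behind it; z points along the fingers, y is the line along which they close (so a half turn about z gives the same grasp; the last joint's range is limited). The gripper opens to 87 mm and grips with 3 to 60 N. Pads are 19 mm wide; open, the fingers measure 117 mm over their backs; the gripper's body (75 mm by 190 mm) begins 51 mm behind the grasp point.
Start: joints at [1.081, 0.332, -0.065, 1.46, 0.022, 1.35, -0.088], TCP at [0.281, -0.558, 0.223] pointing down, gripper open.
Joint ranges: [-2.6, 2.6], [-0.5, 2.12], [-1.47, 1.34], [0.16, 2.42], [-1.27, 4.41], [0.06, 2.06], [-2.6, 2.6]. Speed limits (rad/s): [2.22, 2.22, 2.79, 2.79, 3.14, 3.14, 3.14].

### API

Orientations are given as a unit quaternion [x, y, z, w].
In Python, from bench import r gives the robot as it stands.
- The arm moves only by the tool arm_command, never from a script. Its arguments are lists of equal length, an entry for each row: "xyz": the shift along the world's x, y, z in m, a list of three; "rot": the turn, a rotation vector about the world's x, y, z in rad, a list of three. In form: {"xyz": [[tx, ty, tz], ...], "rot": [[ax, ay, az], ...]}. A call has 1 to 20 rows; each row is the pose to reach, as a shift and turn from the pose commanded when the call began; what a row does not reach only later rows make up. A row lasts 1/12 s, in which the tool goes at most 41.7 mm and 7.16 degrees, less where a joint would pass 70% of its speed; a pose out of reach is approached as far as the arm can. A call with a gripper value outside its range is refused whole. "grip" is the opening, from 0 (shut) to 1 (fully open), set as the call begins (left out, the last holds). The fingers move at their own pace and stop on an object; "squeeze" is the grip in N (left out, the last holds). Time passes only in rows, so rows that repeat a pose let the fingers close. It gives the time, the measured TCP pose, the force, the opening and the grip force at its end, in the units of the state.
- r.read_state(): the state, without advancing time (a new reading comes with each control period).
- r.camera(name): name is "scene" or "top" or "wrist"; returns the picture (400x640x3 uint8, red, green, blue); there is no depth.
- r.camera_model(name): a dict with "fx", "fy", "cx", "cy" (pixels), "k1" (the pictures are not rectified: a ray, as slopes to the right and down, at radius r is drawn at 1 + k1 r^2 times it, then the intrinsics apply), "T" (4x4, takes a point from camera to world coordinates). Camera axes: x right, y up, looking along -z (the intrinsics and any distortion apply to the point x, -y, -z); pixel columns grow to the right and rows downward; lengths in m; the calibration is good to about 2 mm. A picture is of the moment at which its call begins: read the wrist's pose just before it. camera_model takes no time and is no camera call; for the wrist camera it gives the pose at the moment of the call.
- r.close_job(): hands the job in; it is judged then, once.
Trained networks look in the newest picture that a camera, given by its name, has taken for a name from the list of things; names that differ only in an ending like _2 or _b are one class to them, and where a whole thing is asked for, a point or a joint stands for the part that bears it (a point fixed in the world has none). Each returns a list of dicts, best first, with "conf" (0 to 1); they miss things now and then, are a little off and sometimes report something else, mostly with a low value. They report only what shows in the picture. A call takes as long as a camera call. They do not tell look-alikes from the thing itself.
- r.look_for(label, camera): "at" ([x, y, z] in m, in the coordinates of the camera as it stood for that picture, good to about 4 mm: the middle of the surface that is visible of it).
- r.spot_point(label, camera): "at" ([x, y, z] in m, in the coordinates of the camera as it stood for that picture, good to about 4 mm: a listed point, or the origin of a listed thing).
The state is a dict: "time": time; "joint_positions": joint angles; "joint_vel": joint speeds; "joint_torque": joint torques, N m; "ee_pos": TCP position; "eef_rot": TCP orientation; "ft_force": force on the tool from outside, world axes, zero at the start; "torque": the same for the moment, N m; "width": finger opening in m; "grip_force": force on a finger pad.
Only numpy, scipy, OpenCV 4.12 (cv2) and the standard library are available. Lean on these libraries where they do the work, as an engineer would, in place of code of your own. Each camera call takes 0.05 s, during which the arm holds its last target. There are 200 camera calls.

## Working session

There is one attempt and no reset: what is moved stays moved. The work goes in short steps, Python scripts to look and compute and a tool call to move; the robot and the scene stay as the last step left them, time stands still between calls to the robot, and variables do not carry over. Pictures are saved under pics/ and viewed, at most 10 in all, crops included, and the job is handed in when it is done.

Besides the shell and the picture viewer there is one more tool, called after ">>>" by a JSON object that holds its "api" and its "payload". arm_command: Moves the arm, as the interface text tells. Its arguments: {"type":"object","properties":{"xyz":{"type":"array"},"rot":{"type":"array"},"grip":{"type":"number"},"squeeze":{"type":"number"}},"required":["xyz","rot"]}

```bash
mkdir -p pics; ls
cat > h.py <<'E'
import numpy as np,cv2
from bench import r
from scipy.spatial.transform import Rotation as R
def snap(c,fn=None):
    T=np.array(r.camera_model(c)["T"]);im=r.camera(c)
    if fn: cv2.imwrite("pics/"+fn,im[:,:,::-1])
    return im,T
def W(T,p): return (T@np.r_[p,1])[:3]
def pix(c,p,T=None):
    m=r.camera_model(c);T=np.array(m["T"]) if T is None else T
    q=np.linalg.inv(T)@np.r_[p,1];a=np.array([q[0],-q[1]])/-q[2];a=a*(1+m["k1"]*(a@a))
    return np.array([m["fx"]*a[0]+m["cx"],m["fy"]*a[1]+m["cy"]])
def ray(c,uv,T=None):
    m=r.camera_model(c);T=np.array(m["T"]) if T is None else T
    d=np.array([(uv[0]-m["cx"])/m["fx"],(uv[1]-m["cy"])/m["fy"]]);a=d.copy()
    for _ in range(20): a=d/(1+m["k1"]*(a@a))
    v=T[:3,:3]@np.array([a[0],-a[1],-1]);return T[:3,3],v/np.linalg.norm(v)
def atz(c,uv,z,T=None):
    o,v=ray(c,uv,T);return o+v*(z-o[2])/v[2]
E
python3 - <<'E'
from h import *
np.set_printoptions(precision=3,suppress=True)
s=r.read_state();print(s["time"],s["ee_pos"],s["eef_rot"],s["width"])
for c in("scene","top"):
    im,T=snap(c,c+"1.png");print(c,T.round(3).tolist())
    for l in ["tall_ticket_mid","tall","squat","lantern","jar_mid","board","scanner_mid","scanner_window","cradle","cup","candle","spool","pot","block"]:
        for d in r.spot_point(l,c):
            if d["conf"]>.3: print(l,round(d["conf"],2),W(T,d["at"]),pix(c,W(T,d["at"])).round(0))
E
```

```text
pics
0.0 [ 0.281 -0.558  0.222] [ 0.973  0.231 -0.    -0.001] 0.08715452717887283
scene [[0.453, -0.757, 0.471, 1.107], [0.891, 0.381, -0.245, -0.231], [0.006, 0.531, 0.847, 1.203], [0.0, 0.0, 0.0, 1.0]]
tall_ticket_mid 0.59 [0.669 0.19  0.095] [373. 233.]
squat 0.73 [0.763 0.009 0.001] [331. 301.]
lantern 0.61 [ 0.764 -0.192  0.003] [266. 333.]
lantern 0.57 [ 0.487 -0.402  0.087] [152. 268.]
jar_mid 0.93 [0.607 0.2   0.072] [364. 219.]
jar_mid 0.69 [ 0.535  0.099 -0.002] [322. 225.]
board 0.91 [0.478 0.408 0.004] [396. 175.]
board 0.83 [0.446 0.603 0.002] [438. 148.]
scanner_mid 0.83 [ 0.216 -0.348  0.017] [152. 200.]
scanner_mid 0.57 [ 0.487 -0.405  0.084] [152. 270.]
scanner_window 0.92 [ 0.334 -0.372  0.031] [154. 230.]
scanner_window 0.6 [ 0.586 -0.35   0.048] [186. 297.]
cradle 0.82 [ 0.486 -0.398  0.001] [163. 280.]
cup 0.67 [ 0.587 -0.355  0.053] [184. 297.]
cup 0.6 [0.593 0.291 0.   ] [384. 216.]
candle 0.62 [ 0.534  0.1   -0.002] [323. 225.]
spool 0.48 [ 0.412  0.141 -0.002] [316. 191.]
pot 0.53 [ 0.414 -0.169 -0.   ] [228. 229.]
block 0.45 [ 0.414 -0.014  0.002] [274. 209.
[... 322 characters left out ...]
.5 [0.607 0.202 0.069] [294. 166.]
jar_mid 0.32 [ 0.759  0.004 -0.001] [347. 128.]
board 0.97 [ 0.478  0.406 -0.004] [243. 204.]
board 0.59 [ 0.444  0.607 -0.003] [191. 214.]
scanner_mid 0.87 [ 0.221 -0.348  0.029] [447. 268.]
scanner_mid 0.76 [ 0.486 -0.399  0.082] [462. 194.]
scanner_window 0.89 [ 0.33  -0.368  0.033] [452. 238.]
scanner_window 0.57 [ 0.585 -0.349  0.047] [445. 169.]
cradle 0.59 [ 0.488 -0.397  0.079] [461. 194.]
cradle 0.58 [ 0.486 -0.402 -0.   ] [457. 196.]
cup 0.55 [0.594 0.29  0.001] [273. 173.]
candle 0.67 [0.535 0.098 0.004] [324. 187.]
spool 0.66 [0.404 0.146 0.004] [312. 222.]
pot 0.64 [ 0.421 -0.167 -0.002] [395. 215.]
block 0.45 [ 0.417 -0.011 -0.003] [353. 217.]
```

View pics/scene1.png

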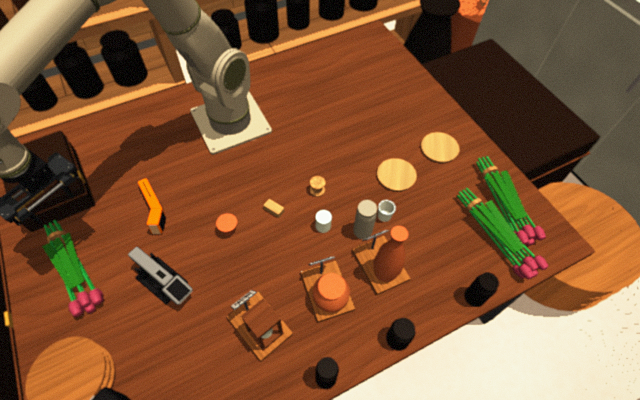

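View pics/top1.png

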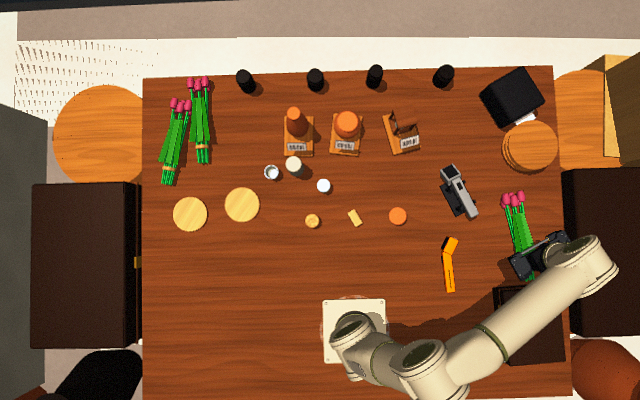

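Top picture: jar near (294,166) with the cup at (272,172) and the candle at (324,186). The yellow boards are at (243,204) and (190,214); the one farthest right is (243,204). The grey scanner lies in its cradle at (460,192), and the orange look-alike is at (449,265). The networks agree with this, so I'm moving over to the jar.

>>> {"api": "arm_command", "payload": {"xyz": [[0,0,0.03],[0.3,0.7,0.06],[0.3,0.7,0.06],[0.3,0.7,0.06],[0.3,0.7,0.06],[0.3,0.7,0.06],[0.3,0.7,0.06],[0.3,0.7,0.06],[0.3,0.7,0.06],[0.3,0.7,0.06],[0.3,0.7,0.06],[0.3,0.7,0.06],[0.3,0.7,0.06],[0.3,0.7,0.06],[0.3,0.7,0.06],[0.3,0.7,0.06],[0.3,0.7,0.06],[0.3,0.7,0.06],[0.3,0.7,0.06],[0.3,0.7,0.06]], "rot": [[0,0,0],[0,0,-0.466],[0,0,-0.466],[0,0,-0.466],[0,0,-0.466],[0,0,-0.466],[0,0,-0.466],[0,0,-0.466],[0,0,-0.466],[0,0,-0.466],[0,0,-0.466],[0,0,-0.466],[0,0,-0.466],[0,0,-0.466],[0,0,-0.466],[0,0,-0.466],[0,0,-0.466],[0,0,-0.466],[0,0,-0.466],[0,0,-0.466]], "grip": 1}}

```text
time: 3.17
ee_pos: [0.5815, 0.1484, 0.2824]
eef_rot: [1.0, 0.003, -0.0, -0.002]
ft_force: [-0.5, 0.3, -0.1]
width: 0.0872
grip_force: 0.0
```

Run:
```python
from h import *
np.set_printoptions(precision=4,suppress=True)
s=r.read_state();print(s["ee_pos"],s["eef_rot"],s["joint_positions"])
im,T=snap("wrist","w1.png");print(T)
for l in ["tall_ticket_mid","jar_mid","cup","candle"]:
        for d in r.spot_point(l,"wrist"):
            if d["conf"]>.3: print(l,round(d["conf"],2),W(T,d["at"]),pix("wrist",W(T,d["at"]),T).round(0))
```

```text
[0.5815 0.1484 0.2824] [ 1.      0.0033 -0.0001 -0.0015] [ 0.1701  0.3144 -0.6294  1.4099  0.181   1.4751 -2.017 ]
[[ 0.0055  0.9616  0.2744  0.6571]
 [-1.      0.006  -0.001   0.1488]
 [-0.0026 -0.2744  0.9616  0.4444]
 [ 0.      0.      0.      1.    ]]
tall_ticket_mid 0.97 [0.6776 0.1925 0.097 ] [286.  94.]
cup 0.95 [0.5891 0.2942 0.0008] [229. 160.]
candle 0.92 [ 0.5351  0.1041 -0.0016] [353. 194.]
```

View pics/w1.png

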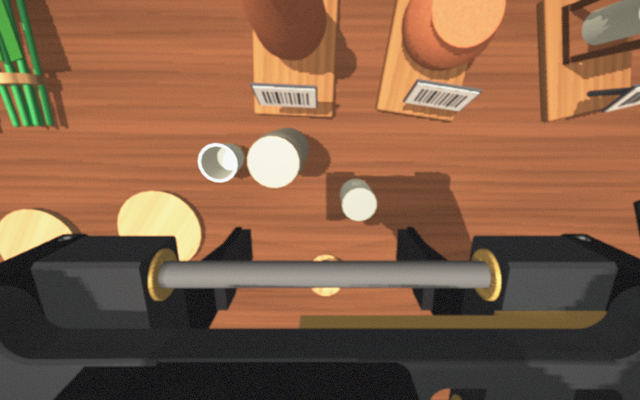

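The wrist view shows the jar rim centred at about (274,162), the cup at (220,161), the candle at (358,200), and the tall vase's ticket at (285,96).

Run:
```python
from h import *
np.set_printoptions(precision=4,suppress=True)
T=np.array(r.camera_model("wrist")["T"])
for uv in [(274,162),(248,162),(300,162),(274,136),(274,187)]: print(atz("wrist",uv,.14,T))
im=cv2.imread("pics/w1.png")[70:230,180:400];cv2.imwrite("pics/w1c.png",cv2.resize(im,None,fx=3.5,fy=3.5,interpolation=cv2.INTER_CUBIC))
```

```text
[0.6084 0.193  0.14  ]
[0.6084 0.2201 0.14  ]
[0.6083 0.1659 0.14  ]
[0.6349 0.1917 0.14  ]
[0.5816 0.1943 0.14  ]
```

View pics/w1c.png

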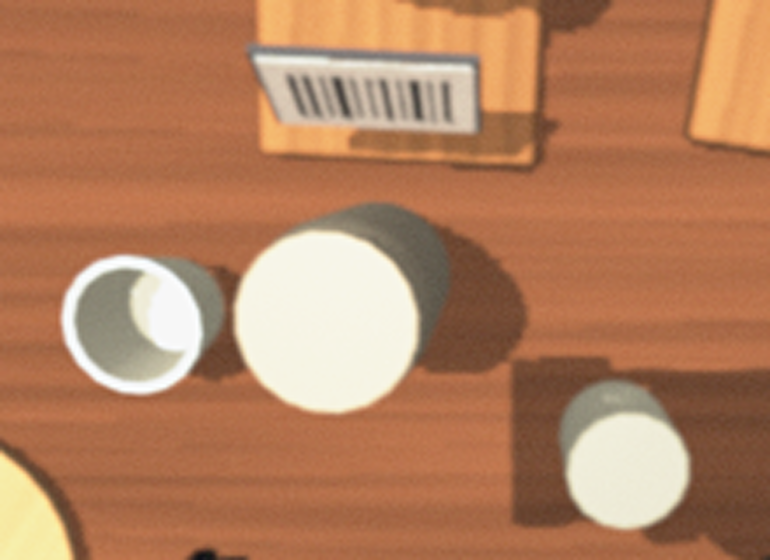

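>>> {"api": "arm_command", "payload": {"xyz": [[0.026,0.054,0],[0.026,0.054,-0.01],[0.026,0.054,-0.02],[0.026,0.054,-0.02]], "rot": [[0,0,0],[0,0,0],[0,0,0],[0,0,0]]}}

```text
time: 3.75
ee_pos: [0.6066, 0.1949, 0.2603]
eef_rot: [1.0, 0.0, -0.001, 0.001]
ft_force: [-0.8, -1.2, -0.6]
width: 0.0866
grip_force: 0.0
```

Run:
```python
from h import *
np.set_printoptions(precision=4,suppress=True)
for i in range(2):
  s=r.read_state();print(s["ee_pos"],s["eef_rot"])
  im,T=snap("wrist","w2.png")
for l in ["tall_ticket_mid","jar_mid","cup","candle"]:
        for d in r.spot_point(l,"wrist"):
            if d["conf"]>.3: print(l,round(d["conf"],2),W(T,d["at"]),pix("wrist",W(T,d["at"]),T).round(0))
g=cv2.cvtColor(im,cv2.COLOR_RGB2HSV);m=((g[:,:,1]<50)&(g[:,:,2]>190)).astype(np.uint8)
n,_,st,ce=cv2.connectedComponentsWithStats(m)
for i in range(1,n):
  if st[i,4]>300: print(st[i],ce[i],atz("wrist",ce[i],.14,T))
```

```text
[0.6066 0.1949 0.2603] [ 1.      0.0003 -0.0015  0.0007]
[0.607  0.194  0.2616] [ 1.     -0.0004 -0.0008  0.0008]
tall_ticket_mid 0.93 [0.675  0.1904 0.098 ] [327. 121.]
tall_ticket_mid 0.33 [ 0.5916  0.2941 -0.001 ] [256. 178.]
cup 0.67 [0.5873 0.2921 0.0003] [257. 181.]
candle 0.92 [ 0.5355  0.1044 -0.0002] [383. 213.]
[449 107  81  25 621] [488.8615 117.3076] [0.6786 0.0405 0.14  ]
[294 111  65  19 623] [326.3226 118.8796] [0.6776 0.1918 0.14  ]
[293 165  49  22 622] [318.1238 175.1383] [0.6242 0.1998 0.14  ]
[229 166  41  40 858] [251.9149 184.7832] [0.6146 0.2655 0.14  ]
[377 210  36  33 752] [392.367  224.6875] [0.5719 0.1236 0.14  ]
```

>>> {"api": "arm_command", "payload": {"xyz": [[0.001,0.005,-0.02],[0.001,0.005,-0.05],[0.001,0.005,-0.08],[0.001,0.005,-0.11],[0.001,0.005,-0.135],[0.001,0.005,-0.155],[0.001,0.005,-0.17],[0.001,0.005,-0.181],[0.001,0.005,-0.181],[0.001,0.005,-0.181]], "rot": [[0,0,0],[0,0,0],[0,0,0],[0,0,0],[0,0,0],[0,0,0],[0,0,0],[0,0,0],[0,0,0],[0,0,0]], "grip": 1}}

```text
time: 4.88
ee_pos: [0.6085, 0.2006, 0.082]
eef_rot: [1.0, 0.0, 0.0, 0.0]
ft_force: [-0.1, -0.2, 0.5]
width: 0.0868
grip_force: 0.0
```

>>> {"api": "arm_command", "payload": {"xyz": [[0,0,0],[0,0,0],[0,0,0],[0,0,0],[0,0,0],[0,0,0],[0,0,0],[0,0,0]], "rot": [[0,0,0],[0,0,0],[0,0,0],[0,0,0],[0,0,0],[0,0,0],[0,0,0],[0,0,0]], "grip": 0, "squeeze": 25}}

```text
time: 5.55
ee_pos: [0.6085, 0.2011, 0.0819]
eef_rot: [1.0, 0.0, 0.0, -0.0]
ft_force: [-0.6, 0.0, 3.3]
width: 0.0592
grip_force: 25.0
```

>>> {"api": "arm_command", "payload": {"xyz": [[0,0,0.005],[0,0,0.02],[0,0,0.045],[0,0,0.07],[0,0,0.09],[-0.01,0.015,0.1],[-0.025,0.04,0.1],[-0.045,0.07,0.1],[-0.065,0.103,0.1],[-0.085,0.135,0.1],[-0.105,0.166,0.1],[-0.12,0.19,0.1],[-0.127,0.202,0.1],[-0.13,0.206,0.1],[-0.13,0.206,0.1],[-0.13,0.206,0.1]], "rot": [[0,0,0],[0,0,0],[0,0,0],[0,0,0],[0,0,0],[0,0,0.03],[0,0,0.07],[0,0,0.12],[0,0,0.17],[0,0,0.22],[0,0,0.27],[0,0,0.31],[0,0,0.34],[0,0,0.35],[0,0,0.35],[0,0,0.35]]}}

```text
time: 6.88
ee_pos: [0.4791, 0.4055, 0.1811]
eef_rot: [0.985, 0.174, -0.0, 0.001]
ft_force: [0.2, -0.3, -3.6]
width: 0.0588
grip_force: 25.0
```

Run:
```python
from h import *
np.set_printoptions(precision=4,suppress=True)
s=r.read_state();print(s["ee_pos"],s["eef_rot"],s["width"],s["grip_force"])
for c in ("scene","top","wrist"):
  im,T=snap(c,c+"3.png")
  for l in ["jar_mid","board","cup"]:
        for d in r.spot_point(l,c):
            if d["conf"]>.3: print(c,l,round(d["conf"],2),W(T,d["at"]),pix(c,W(T,d["at"]),T).round(0))
# board centre by colour in scene/top at z=.012 (pre-jar pictures)
for c in("scene","top"):
  im=cv2.imread(f"pics/{c}1.png");g=cv2.cvtColor(im,cv2.COLOR_BGR2HSV);u,v=pix(c,[.478,.407,.012])
  m=cv2.inRange(g,(18,90,120),(32,255,255));n,_,st,ce=cv2.connectedComponentsWithStats(m)
  for i in range(1,n):
    if st[i,4]>400: print(c,st[i],ce[i],atz(c,ce[i],.012))
```

```text
[0.4791 0.4055 0.1811] [ 0.9848  0.1735 -0.0002  0.0007] 0.05883446563298834 24.979742514838108
scene jar_mid 0.89 [0.4797 0.4062 0.1711] [405. 144.]
scene jar_mid 0.67 [0.7609 0.0072 0.0002] [331. 300.]
scene jar_mid 0.35 [ 0.4885 -0.4016  0.0869] [153. 269.]
scene board 0.93 [0.4441 0.6033 0.0007] [438. 148.]
scene board 0.6 [0.4773 0.4103 0.0066] [397. 174.]
scene cup 0.59 [ 0.5926  0.2902 -0.0015] [384. 216.]
top board 0.87 [ 0.4448  0.6093 -0.0048] [190. 214.]
top cup 0.48 [ 0.5927  0.2914 -0.0008] [272. 173.]
wrist board 0.92 [ 0.4491  0.6104 -0.0026] [151. 144.]
wrist board 0.74 [0.4803 0.4106 0.0015] [321. 177.]
wrist cup 0.74 [ 0.5903  0.2945 -0.0012] [450. 122.]
scene [  0   0  88  86 854] [42.8326 41.4016] [-0.7411 -0.5332  0.012 ]
scene [423 133  36  28 789] [439.9392 146.4461] [0.4478 0.6066 0.012 ]
scene [378 159  38  31 905] [396.4276 173.7646] [0.4783 0.4075 0.012 ]
top [604  78  16  79 598] [609.6538 128.8512] [ 0.7253 -0.9961  0.012 ]
top [225 188  34  34 900] [241.6033 204.2556] [0.476  0.4081 0.012 ]
top [173 197  34  34 894] [189.4083 213.7181] [0.4454 0.607  0.012 ]
```

>>> {"api": "arm_command", "payload": {"xyz": [[-0.001,0.002,-0.015],[-0.001,0.002,-0.035],[-0.001,0.002,-0.055],[-0.001,0.002,-0.07],[-0.001,0.002,-0.079],[-0.001,0.002,-0.083],[-0.001,0.002,-0.085],[-0.001,0.002,-0.0865],[-0.001,0.002,-0.0865],[-0.001,0.002,-0.0865]], "rot": [[0,0,0],[0,0,0],[0,0,0],[0,0,0],[0,0,0],[0,0,0],[0,0,0],[0,0,0],[0,0,0],[0,0,0]]}}

```text
time: 8.32
ee_pos: [0.4776, 0.4092, 0.0959]
eef_rot: [0.985, 0.174, 0.001, -0.0]
ft_force: [-0.1, 0.5, -4.6]
width: 0.0588
grip_force: 25.0
```

>>> {"api": "arm_command", "payload": {"xyz": [[0,0,-0.001],[0,0,-0.002],[0,0,-0.002],[0,0,-0.002]], "rot": [[0,0,0],[0,0,0],[0,0,0],[0,0,0]]}}

```text
time: 8.65
ee_pos: [0.4776, 0.4092, 0.0939]
eef_rot: [0.985, 0.175, 0.001, -0.0]
ft_force: [-0.2, -0.7, 4.5]
width: 0.0591
grip_force: 25.0
```

>>> {"api": "arm_command", "payload": {"xyz": [[0,0,0],[0,0,0],[0,0,0],[0,0,0],[0,0,0],[0,0,0],[0,0,0.005],[0,0,0.03],[0,0,0.06],[0,0,0.1],[0,0,0.14],[0,0,0.18]], "rot": [[0,0,0],[0,0,0],[0,0,0],[0,0,0],[0,0,0],[0,0,0],[0,0,0],[0,0,0],[0,0,0],[0,0,0],[0,0,0],[0,0,0]], "grip": 1}}

```text
time: 9.65
ee_pos: [0.4769, 0.4086, 0.2755]
eef_rot: [0.985, 0.175, 0.0, -0.0]
ft_force: [0.1, 0.8, 0.3]
width: 0.0869
grip_force: 0.0
```

>>> {"api": "arm_command", "payload": {"xyz": [[0,-0.04,0],[0.005,-0.08,0],[0.01,-0.12,0],[0.015,-0.16,0],[0.018,-0.2,0],[0.018,-0.218,0],[0.018,-0.218,0]], "rot": [[0,0,-0.06],[0,0,-0.12],[0,0,-0.18],[0,0,-0.24],[0,0,-0.3],[0,0,-0.35],[0,0,-0.35]]}}

```text
time: 10.23
ee_pos: [0.4964, 0.1855, 0.2735]
eef_rot: [1.0, -0.005, 0.001, 0.001]
ft_force: [-0.3, 0.0, -0.4]
width: 0.0871
grip_force: 0.0
```

>>> {"api": "arm_command", "payload": {"xyz": [[0,0,-0.02],[0,0,-0.04],[0,0,-0.06],[0,0,-0.08],[0,0,-0.1],[0,0,-0.12],[0,0,-0.13],[0,0,-0.13],[0,0,-0.13]], "rot": [[0,-0.1,0],[0,-0.2,0],[0,-0.3,0],[0,-0.4,0],[0,-0.5,0],[0,-0.6,0],[0,-0.7,0],[0,-0.7,0],[0,-0.7,0]]}}

```text
time: 10.98
ee_pos: [0.4947, 0.1937, 0.1449]
eef_rot: [0.94, 0.002, 0.342, -0.001]
ft_force: [0.6, 0.6, 0.7]
width: 0.087
grip_force: 0.0
```

Run:
```python
from h import *
np.set_printoptions(precision=4,suppress=True)
s=r.read_state();print(s["ee_pos"],s["eef_rot"],s["joint_positions"],s["joint_vel"])
im,T=snap("wrist")
im,T=snap("wrist","w4.png");np.save("T4.npy",T);print(T)
for l in ["tall_ticket_mid","tall"]:
        for d in r.spot_point(l,"wrist"):
            if d["conf"]>.3: print(l,round(d["conf"],2),W(T,d["at"]),pix("wrist",W(T,d["at"]),T).round(0))
p=pix("wrist",[.672,.191,.095],T).round(0).astype(int);print(p)
x,y=max(p[0]-70,0),max(p[1]-50,0)
cv2.imwrite("pics/w4c.png",cv2.resize(im[y:y+100,x:x+140,::-1],None,fx=5,fy=5,interpolation=cv2.INTER_CUBIC));print(x,y)
_,T=snap("scene")
for d in r.spot_point("jar_mid","scene"): print("jar",d["conf"],W(T,d["at"]))
```

```text
[0.4947 0.1937 0.1449] [ 0.9398  0.0023  0.3416 -0.0013] [ 0.5934 -0.2663 -1.2052  2.3043  0.4254  0.3972 -2.5877] [ 1.5678 -0.4852 -1.462   0.2619 -0.2121 -0.6776 -0.0499]
[[ 0.0017  0.9137 -0.4064  0.4479]
 [-1.      0.0026  0.0018  0.1924]
 [ 0.0028  0.4064  0.9137  0.3151]
 [ 0.      0.      0.      1.    ]]
tall_ticket_mid 0.58 [0.6751 0.1927 0.0943] [323.  80.]
tall 0.91 [ 0.7565  0.1848 -0.0034] [329.  90.]
tall 0.41 [0.7606 0.0058 0.0006] [456.  86.]
[325  81]
255 31
jar 0.65 [0.4766 0.4071 0.0826]
```

View pics/w4c.png

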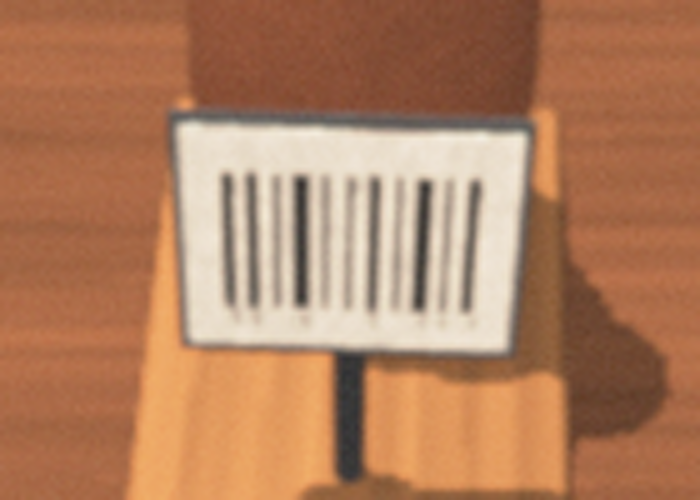

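The ticket is nearly frontal here. Its paper corners in the crop are at about TL (178,122), TR (528,131), BR (512,353) and BL (186,344). Next I'll fit its pose over two views.

```bash
cat > tick.py <<'E'
from h import *
from scipy.optimize import least_squares
def quad(im,uv,vmin=130,smax=70):
    # paper mask near uv; line-fit of its 4 sides -> corners TL,TR,BR,BL
    k=6;x0,y0=int(uv[0])-60,max(int(uv[1])-45,0);c=cv2.resize(im[y0:y0+90,x0:x0+120],None,fx=k,fy=k,interpolation=cv2.INTER_CUBIC)
    g=cv2.cvtColor(c,cv2.COLOR_RGB2HSV);m=cv2.inRange(g,(0,0,vmin),(180,smax,255))
    m=cv2.morphologyEx(m,cv2.MORPH_CLOSE,np.ones((45,45)))
    n,lab,st,_=cv2.connectedComponentsWithStats(m);i=1+np.argmax(st[1:,4])
    ct=max(cv2.findContours((lab==i).astype(np.uint8),0,1)[0],key=cv2.contourArea)
    h=cv2.convexHull(ct);e=.01
    while True:
        q=cv2.approxPolyDP(h,e*cv2.arcLength(h,True),True)[:,0].astype(float)
        if len(q)<=4: break
        e+=.005
    L=[]
    P=ct[:,0].astype(float)
    for a in range(4):
        A,B=q[a],q[(a+1)%4];d=(B-A)/np.linalg.norm(B-A);nn=np.array([-d[1],d[0]]);t=(P-A)@d/np.linalg.norm(B-A)
        S=P[(abs((P-A)@nn)<8)&(t>.12)&(t<.88)];vx,vy,x,y=cv2.fitLine(S.astype(np.float32),cv2.DIST_HUBER,0,.01,.01).ravel()
        L.append(np.cross([x,y,1],[x+vx,y+vy,1]))
    C=[]
    for a in range(4):
        z=np.cross(L[a-1],L[a]);C.append(z[:2]/z[2])
    C=(np.array(C)+.5)/k-.5+[x0,y0]
    C=C[np.argsort(C[:,1])];return np.array([*sorted(C[:2].tolist()),*sorted(C[2:].tolist())[::-1]])
def frame(p):
    x,y,yaw,t=p[:4];n=np.array([-np.cos(yaw)*np.cos(t),-np.sin(yaw)*np.cos(t),np.sin(t)])
    ey=np.cross([0,0,1],n);ey/=np.linalg.norm(ey);return np.array([x,y,.095]),np.c_[n,ey,np.cross(n,ey)]
def fit(views):
    def f(p):
        c,F=frame(p);w,h=.035-p[4],.023-p[4];o=[]
        for T,C in views:
            for (a,b),uv in zip([(1,1),(-1,1),(-1,-1),(1,-1)],C):
                # image left = +y world = -ey? choose by frame
                s=-a if F[1,1]<0 else a
                o.append(pix("wrist",c+F[:,1]*s*w+F[:,2]*b*h,T)-uv)
        return np.r_[np.ravel(o),(p[4]-.001)/.0007]
    return least_squares(f,[.672,.191,0,.55,.001])
E
python3 - <<'E'
from tick import *
np.set_printoptions(precision=4,suppress=True)
s=r.read_state();print(s["ee_pos"],s["joint_vel"])
im,T=snap("wrist","w5.png");np.save("T5.npy",T)
a=quad(im,pix("wrist",[.672,.191,.095],T));print(a.round(1).tolist())
q=fit([(T,a)]);print(q.x,np.degrees(q.x[2:4]),q.fun.round(2))
E
```

```text
[0.496  0.1922 0.1464] [-0.0174  0.0054  0.006  -0.0014 -0.0026 -0.0061  0.0001]
[[289.5, 59.4], [360.8, 61.7], [356.5, 105.7], [292.3, 103.6]]
[ 0.6747  0.192  -0.0444  0.4196  0.001 ] [-2.542  24.0399] [ 0.1   0.08 -0.02 -0.04  0.03  0.01 -0.12 -0.06 -0.06]
```

>>> {"api": "arm_command", "payload": {"xyz": [[0,0,0.03],[0,0,0.06],[0,0,0.09],[0,-0.02,0.12],[0,-0.05,0.13],[0,-0.08,0.13],[0,-0.12,0.13],[0,-0.16,0.13],[0,-0.16,0.13]], "rot": [[0,0.1,0],[0,0.2,0],[0,0.3,0],[0,0.4,0],[0,0.5,0],[0,0.6,0],[0,0.7,0],[0,0.7,0],[0,0.7,0]]}}

```text
time: 12.08
ee_pos: [0.4968, 0.0231, 0.2734]
eef_rot: [1.0, -0.005, -0.005, -0.001]
ft_force: [0.4, -1.1, 0.4]
width: 0.0868
grip_force: 0.0
```

>>> {"api": "arm_command", "payload": {"xyz": [[0,-0.04,0],[0,-0.08,0],[0,-0.12,0],[0,-0.16,0],[0,-0.2,0],[0,-0.24,0],[0,-0.28,0],[0,-0.32,0],[-0.01,-0.36,0],[-0.01,-0.4,0],[-0.01,-0.43,0],[-0.01,-0.43,0],[-0.01,-0.43,0]], "rot": [[0,0,0.04],[0,0,0.08],[0,0,0.12],[0,0,0.16],[0,0,0.2],[0,0,0.24],[0,0,0.28],[0,0,0.32],[0,0,0.36],[0,0,0.4],[0,0,0.44],[0,0,0.48],[0,0,0.48]]}}

```text
time: 13.17
ee_pos: [0.4855, -0.3998, 0.2736]
eef_rot: [0.971, 0.238, -0.004, -0.001]
ft_force: [0.1, 0.6, -0.4]
width: 0.0872
grip_force: 0.0
```

Run:
```python
from h import *
np.set_printoptions(precision=4,suppress=True)
for i in range(4): im,T=snap("wrist","w6.png")
s=r.read_state();print(s["time"],s["ee_pos"],s["eef_rot"],s["joint_positions"],abs(np.array(s["joint_vel"])).max());np.save("T6.npy",T)
for l in ["scanner_mid","scanner_window","cradle"]:
        for d in r.spot_point(l,"wrist"):
            if d["conf"]>.2: print(l,round(d["conf"],2),W(T,d["at"]),pix("wrist",W(T,d["at"]),T).round(0))
```

```text
13.3667 [ 0.4866 -0.3969  0.2753] [ 0.9712  0.2384 -0.0024 -0.0003] [ 0.8381  0.3381 -0.3017  1.3536  0.1022  1.4685 -0.5477] 0.010891471045996484
scanner_mid 0.8 [ 0.4858 -0.3969  0.0783] [324. 177.]
scanner_window 0.92 [ 0.3343 -0.3726  0.0323] [264. 250.]
scanner_window 0.63 [ 0.5858 -0.3533  0.0524] [330.  85.]
```

View pics/w6.png

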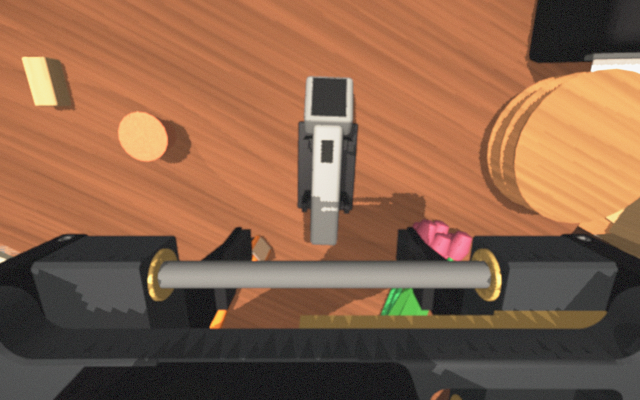

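The scanner lies nearly along the tool's x axis. Its handle's tail end is near (323,243) and its head near (330,98). I'll take one crop to get its edges.

Run:
```python
import cv2
im=cv2.imread("pics/w6.png")[70:250,270:390];cv2.imwrite("pics/w6c.png",cv2.resize(im,(480,720)[:2] if 0 else (400,600),interpolation=cv2.INTER_CUBIC))
```

```text
(no output)
```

View pics/w6c.png

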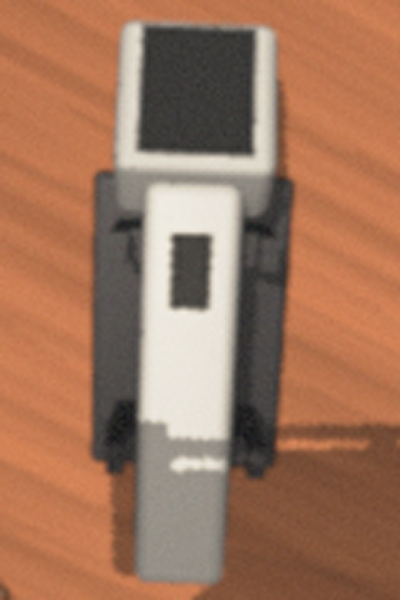

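Run:
```python
from h import *
np.set_printoptions(precision=4,suppress=True)
T=np.load("T6.npy")
P=lambda u,v,z:atz("wrist",((u+.5)/(10/3)-.5+270,(v+.5)/(10/3)-.5+70),z,T)
b=P(178,581,.097);f=P(195,190,.097);print(b,f,P(135,580,.097)-P(220,582,.097),np.linalg.norm(f-b))
d=(f-b)/np.linalg.norm(f-b);print(np.degrees(np.arctan2(d[1],d[0])),"mid",b+.085*d)
# cradle base top z=.012 corners: left-top, right-top, left-bottom,right-bottom
B=[P(95,172,.012),P(294,182,.012),P(92,460,.012),P(268,470,.012)]
print(np.array(B),np.mean(B,0))
tx=R.from_quat(r.read_state()["eef_rot"]).as_matrix();print(np.degrees(np.arctan2(tx[1,0],tx[0,0])))
```

```text
[ 0.4119 -0.434   0.097 ] [ 0.5424 -0.3726  0.097 ] [-0.0142  0.0289  0.    ] 0.14420535612566435
25.184316376567065 mid [ 0.4888 -0.3978  0.097 ]
[[ 0.5265 -0.3347  0.012 ]
 [ 0.5615 -0.4108  0.012 ]
 [ 0.4115 -0.3895  0.012 ]
 [ 0.4444 -0.463   0.012 ]] [ 0.486  -0.3995  0.012 ]
27.539406691326263
```

>>> {"api": "arm_command", "payload": {"xyz": [[0,-0.001,-0.03],[0,-0.001,-0.07],[0,-0.001,-0.11],[0,-0.001,-0.14],[0,-0.001,-0.165],[0,-0.001,-0.185],[0,-0.001,-0.2],[0,-0.001,-0.208],[0,-0.001,-0.213],[0,-0.001,-0.213],[0,-0.001,-0.213]], "rot": [[0,0,-0.042],[0,0,-0.042],[0,0,-0.042],[0,0,-0.042],[0,0,-0.042],[0,0,-0.042],[0,0,-0.042],[0,0,-0.042],[0,0,-0.042],[0,0,-0.042],[0,0,-0.042]]}}

```text
time: 14.43
ee_pos: [0.486, -0.3999, 0.0632]
eef_rot: [0.976, 0.217, -0.002, 0.0]
ft_force: [-0.6, 0.9, 0.2]
width: 0.0867
grip_force: 0.0
```

>>> {"api": "arm_command", "payload": {"xyz": [[0,0,0],[0,0,0],[0,0,0],[0,0,0],[0,0,0],[0,0,0],[0,0,0],[0,0,0],[0,0,0],[0,0,0]], "rot": [[0,0,0],[0,0,0],[0,0,0],[0,0,0],[0,0,0],[0,0,0],[0,0,0],[0,0,0],[0,0,0],[0,0,0]], "grip": 0, "squeeze": 30}}

```text
time: 15.27
ee_pos: [0.4855, -0.3996, 0.0623]
eef_rot: [0.976, 0.217, -0.002, -0.0]
ft_force: [0.5, 0.6, 0.4]
width: 0.0338
grip_force: 30.0
```

Run:
```python
from h import *
np.set_printoptions(precision=4,suppress=True)
s=r.read_state();print(s["time"],s["ee_pos"],s["eef_rot"],s["width"])
im,T=snap("wrist","w7.png");np.save("T7.npy",T)
tx=R.from_quat(s["eef_rot"]).as_matrix();print(np.degrees(np.arctan2(tx[1,0],tx[0,0])))
for l in ["scanner_mid","scanner_window"]:
        for d in r.spot_point(l,"wrist"):
            if d["conf"]>.2: print(l,round(d["conf"],2),W(T,d["at"]),pix("wrist",W(T,d["at"]),T).round(0))
cv2.imwrite("pics/w7c.png",cv2.resize(im[40:280,200:460,::-1],None,fx=2.3,fy=2.3,interpolation=cv2.INTER_CUBIC))
```

```text
15.2667 [ 0.4855 -0.3996  0.0623] [ 0.9762  0.2171 -0.0023 -0.0003] 0.03377795934135964
25.07360201714923
scanner_mid 0.6 [ 0.486  -0.3961  0.0794] [319. 255.]
scanner_window 0.7 [ 0.5863 -0.3519  0.0511] [323.  43.]
```

View pics/w7c.png

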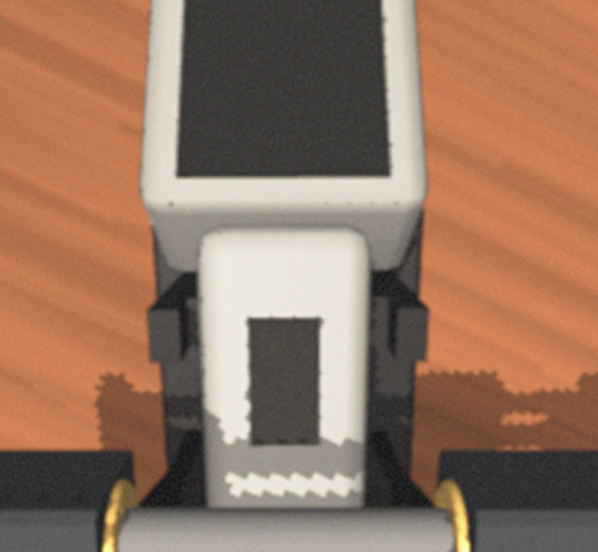

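Run:
```python
from h import *
np.set_printoptions(precision=4,suppress=True)
T=np.load("T7.npy");Q=R.from_quat([0.9762,0.2171,-0.0023,-0.0003]).as_matrix();p=np.array([0.4855,-0.3996,.0623])
P=lambda u,v,z:Q.T@(atz("wrist",((u+.5)/2.3-.5+200,(v+.5)/2.3-.5+40),z,T)-p)
for a in [(150,310),(150,360),(187,310),(185,360),(428,308),(428,359),(392,310),(397,360)]: print(P(*a,.079)[:2])
print("handle",P(202,380,.097)[:2],P(367,380,.097)[:2])
```

```text
[ 0.0463 -0.0299]
[ 0.0349 -0.0305]
[ 0.0463 -0.0218]
[ 0.0349 -0.0227]
[0.0467 0.0308]
[0.0351 0.0315]
[0.0462 0.023 ]
[0.0349 0.0246]
handle [ 0.0359 -0.0167] [0.0359 0.0158]
```

>>> {"api": "arm_command", "payload": {"xyz": [[0,0,0.003],[0,0,0.012],[0,0,0.03],[0,0,0.055],[0,0,0.08],[0,0,0.11],[0,0,0.135],[0,0,0.15],[0,0,0.15]], "rot": [[0,0,0],[0,0,0],[0,0,0],[0,0,0],[0,0,0],[0,0,0],[0,0,0],[0,0,0],[0,0,0]]}}

```text
time: 16.17
ee_pos: [0.4869, -0.4006, 0.2171]
eef_rot: [0.976, 0.217, -0.0, 0.002]
ft_force: [-0.3, -0.6, -0.9]
width: 0.0336
grip_force: 30.0
```

>>> {"api": "arm_command", "payload": {"xyz": [[0,0.01,0],[0,0.03,0],[-0.002,0.06,0],[-0.004,0.095,0],[-0.006,0.13,0],[-0.008,0.165,0],[-0.01,0.2,0],[-0.012,0.235,0],[-0.014,0.27,0],[-0.016,0.305,0],[-0.018,0.34,0],[-0.02,0.375,0],[-0.02,0.41,0],[-0.02,0.445,0],[-0.02,0.48,0],[-0.02,0.515,0],[-0.02,0.55,0],[-0.02,0.575,0],[-0.02,0.59,0],[-0.02,0.6,0]], "rot": [[0,0,0],[0,0,-0.02],[0,0,-0.04],[0,0,-0.07],[0,0,-0.1],[0,0,-0.13],[0,0,-0.16],[0,0,-0.19],[0,0,-0.22],[0,0,-0.25],[0,0,-0.28],[0,0,-0.31],[0,0,-0.34],[0,0,-0.37],[0,0,-0.4],[0,0,-0.43],[0,0,-0.45],[0,0,-0.47],[0,0,-0.482],[0,0,-0.482]]}}

```text
time: 17.83
ee_pos: [0.4635, 0.2026, 0.2107]
eef_rot: [1.0, -0.021, -0.003, -0.001]
ft_force: [-0.0, -0.2, -2.2]
width: 0.0337
grip_force: 30.0
```

```bash
cat > m.py <<'E'
from h import *
import sys
np.set_printoptions(precision=4,suppress=True)
s=r.read_state();Q=R.from_quat(s["eef_rot"]);M=Q.as_matrix()
print(s["time"],s["ee_pos"],s["width"],s["grip_force"],s["joint_positions"],abs(np.array(s["joint_vel"])).max())
c=np.array([.6747,.192,.095]);t=np.radians(24.04);y=np.radians(-2.54)
n=np.array([-np.cos(y)*np.cos(t),-np.sin(y)*np.cos(t),np.sin(t)])
a=np.radians(32)-t
hx=np.array([np.cos(a)*np.cos(y),np.cos(a)*np.sin(y),np.sin(a)]);hy=np.array([-np.sin(y),np.cos(y),0]);hz=np.cross(hx,hy)
w=c+.07*n;mid=w-.111*hx+.032*hz;tcp=mid-.0006*hx-.019*hz
G=np.c_[hx,-hy,-hz]
print("go xyz",tcp-np.array(s["ee_pos"]),"rot",R.from_matrix(G@M.T).as_rotvec())
mm=np.array(s["ee_pos"])+M@[.0006,0,-.019];ww=mm+M@[.111,0,.032];L=M@[np.cos(np.radians(32)),0,np.sin(np.radians(32))]
print("window now",ww,"want",w,"angle err deg",np.degrees(np.arccos(min(1,-L@n))),"in ticket frame",np.c_[n,-hy,np.cross(n,-hy)].T@(ww-c))
E
python3 m.py
```

```text
17.8333 [0.4635 0.2026 0.2107] 0.03374650335975009 29.979364816099405 [ 0.2121  0.1473 -0.7669  1.7491  0.1011  1.2925 -2.1902] 0.23905132655563266
go xyz [ 0.0351 -0.0028 -0.0898] rot [-0.0074 -0.1457 -0.0027]
window now [0.5749 0.198  0.1969] want [0.6108 0.1948 0.1235] angle err deg 8.360163706118833 in ticket frame [ 0.1328 -0.0015  0.0524]
```

>>> {"api": "arm_command", "payload": {"xyz": [[0,-0.001,-0.01],[0.002,-0.002,-0.025],[0.005,-0.002,-0.04],[0.008,-0.002,-0.055],[0.012,-0.002,-0.065],[0.017,-0.002,-0.074],[0.022,-0.002,-0.08],[0.026,-0.002,-0.083],[0.026,-0.002,-0.083],[0.026,-0.002,-0.083]], "rot": [[0,-0.02,0],[0,-0.045,0],[0,-0.07,0],[0,-0.095,0],[0,-0.12,0],[0,-0.135,0],[0,-0.14,0],[0,-0.14,0],[0,-0.14,0],[0,-0.14,0]]}}

```text
time: 18.67
ee_pos: [0.4916, 0.1982, 0.1292]
eef_rot: [0.997, -0.022, 0.067, -0.002]
ft_force: [0.7, -0.8, -2.3]
width: 0.0337
grip_force: 30.0
```

```bash
python3 - <<'E'
from tick import *
np.set_printoptions(precision=4,suppress=True)
for _ in range(3): im,T=snap("wrist","w8.png")
im,Ts=snap("scene","s8.png")
for l in("scanner_window","scanner_mid","jar_mid"):
  for d in r.spot_point(l,"scene"): print(l,round(d["conf"],2),W(Ts,d["at"]))
for l in("scanner_window","tall_ticket_mid"):
  for d in r.spot_point(l,"wrist"): print(l,round(d["conf"],2),W(T,d["at"]))
E
python3 m.py; python3 -c "
import cv2;a=cv2.imread('pics/w8.png')[0:260,160:480];b=cv2.imread('pics/s8.png')[130:300,270:480]
cv2.imwrite('pics/c8.png',cv2.hconcat([cv2.resize(a,(400,325)),cv2.resize(b,(400,325))]))"
```

```text
scanner_window 0.87 [0.6024 0.1954 0.1337]
scanner_window 0.68 [ 0.336  -0.3753  0.0316]
scanner_window 0.68 [0.6707 0.1958 0.095 ]
scanner_window 0.4 [0.5945 0.289  0.0005]
scanner_mid 0.85 [0.4893 0.1951 0.153 ]
scanner_mid 0.73 [ 0.2177 -0.3487  0.0231]
jar_mid 0.85 [0.4771 0.4079 0.0843]
jar_mid 0.49 [0.6054 0.1939 0.1311]
19.1167 [0.4915 0.1984 0.1294] 0.033609317353641574 29.97942293062806 [ 0.1891  0.1783 -0.7545  1.9068  0.2282  0.998  -2.2792] 0.0015926604553879013
go xyz [ 0.0071  0.0015 -0.0085] rot [-0.0078 -0.0029 -0.0006]
window now [0.6037 0.1934 0.1317] want [0.6108 0.1948 0.1235] angle err deg 0.27835698000109815 in ticket frame [0.0797 0.0017 0.0046]
```

View pics/c8.png

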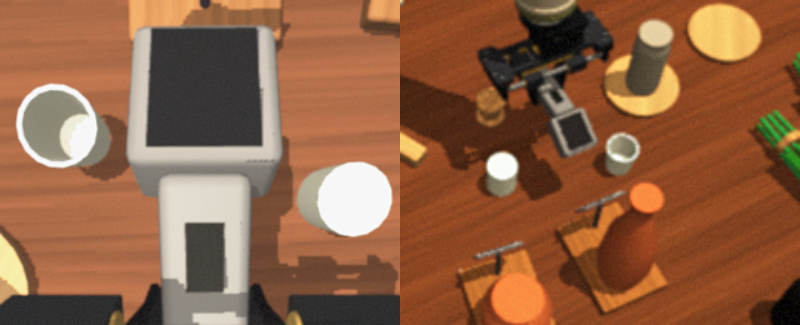

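The jar stands on the board, and the scanner head is squarely in front of the ticket between the cup and the candle. Now the final approach and the hold.

>>> {"api": "arm_command", "payload": {"xyz": [[0.002,0.0005,-0.003],[0.005,0.001,-0.006],[0.007,0.0015,-0.0085],[0.007,0.0015,-0.0085],[0.007,0.0015,-0.0085],[0.007,0.0015,-0.0085]], "rot": [[-0.003,-0.001,0],[-0.006,-0.002,0],[-0.008,-0.003,0],[-0.008,-0.003,0],[-0.008,-0.003,0],[-0.008,-0.003,0]]}}

```text
time: 19.62
ee_pos: [0.4984, 0.2, 0.1207]
eef_rot: [0.997, -0.022, 0.069, 0.002]
ft_force: [-0.4, 0.0, -2.5]
width: 0.0338
grip_force: 30.0
```

```bash
python3 m.py
```

```text
19.6167 [0.4984 0.2    0.1207] 0.03379067624580075 29.97941636480391 [ 0.1722  0.2077 -0.7479  1.899   0.2629  0.9892 -2.3052] 0.004286485553927949
go xyz [ 0.0002 -0.0001  0.0002] rot [ 0.0001 -0.0004 -0.0008]
window now [0.6106 0.1951 0.1232] want [0.6108 0.1948 0.1235] angle err deg 0.04293704563120104 in ticket frame [ 0.0701 -0.0002 -0.0004]
```

Spot on; holding about 2.5 s.

>>> {"api": "arm_command", "payload": {"xyz": [[0,0,0],[0,0,0],[0,0,0],[0,0,0],[0,0,0],[0,0,0],[0,0,0],[0,0,0],[0,0,0],[0,0,0],[0,0,0],[0,0,0],[0,0,0],[0,0,0],[0,0,0],[0,0,0],[0,0,0],[0,0,0],[0,0,0],[0,0,0]], "rot": [[0,0,0],[0,0,0],[0,0,0],[0,0,0],[0,0,0],[0,0,0],[0,0,0],[0,0,0],[0,0,0],[0,0,0],[0,0,0],[0,0,0],[0,0,0],[0,0,0],[0,0,0],[0,0,0],[0,0,0],[0,0,0],[0,0,0],[0,0,0]]}}

```text
time: 21.28
ee_pos: [0.4985, 0.1998, 0.1208]
eef_rot: [0.997, -0.022, 0.069, 0.002]
ft_force: [-0.5, -0.5, -2.3]
width: 0.0335
grip_force: 30.0
```

>>> {"api": "arm_command", "payload": {"xyz": [[0,0,0],[0,0,0],[0,0,0],[0,0,0],[0,0,0],[0,0,0],[0,0,0],[0,0,0],[0,0,0],[0,0,0]], "rot": [[0,0,0],[0,0,0],[0,0,0],[0,0,0],[0,0,0],[0,0,0],[0,0,0],[0,0,0],[0,0,0],[0,0,0]]}}

```text
time: 22.12
ee_pos: [0.4985, 0.1999, 0.1208]
eef_rot: [0.997, -0.022, 0.069, 0.002]
ft_force: [-0.4, -0.7, -2.2]
width: 0.0336
grip_force: 30.0
```

```bash
python3 m.py
```

```text
22.1167 [0.4985 0.1999 0.1208] 0.0335873212099153 29.979346194304526 [ 0.1723  0.2074 -0.7479  1.8991  0.263   0.9891 -2.3053] 0.0016682129356221694
go xyz [ 0.0001 -0.      0.0001] rot [ 0.0002 -0.     -0.0006]
window now [0.6107 0.1949 0.1234] want [0.6108 0.1948 0.1235] angle err deg 0.0261394139642695 in ticket frame [ 0.0701 -0.0001 -0.0002]
```

>>> {"api": "arm_command", "payload": {"xyz": [[-0.005,0,0.004],[-0.012,0,0.012],[-0.02,0,0.025],[-0.028,0,0.04],[-0.033,0,0.055],[-0.035,0,0.07],[-0.035,0,0.085],[-0.035,0,0.09],[-0.035,0,0.09]], "rot": [[0,0,0],[0,0.02,0],[0,0.045,0],[0,0.07,0],[0,0.095,0],[0,0.12,0],[0,0.14,0],[0,0.14,0],[0,0.14,0]]}}

```text
time: 22.87
ee_pos: [0.464, 0.2003, 0.2119]
eef_rot: [1.0, -0.022, 0.001, 0.003]
ft_force: [-0.1, 0.3, -1.7]
width: 0.0339
grip_force: 30.0
```

>>> {"api": "arm_command", "payload": {"xyz": [[0,-0.01,0],[0,-0.03,0],[0.002,-0.06,0],[0.004,-0.095,0],[0.006,-0.13,0],[0.008,-0.165,0],[0.01,-0.2,0],[0.012,-0.235,0],[0.014,-0.27,0],[0.016,-0.305,0],[0.018,-0.34,0],[0.02,-0.375,0],[0.022,-0.41,0],[0.022,-0.445,0],[0.022,-0.48,0],[0.022,-0.515,0],[0.022,-0.55,0],[0.022,-0.58,0],[0.022,-0.6,0],[0.022,-0.6,0]], "rot": [[0,0,0],[0,0,0.02],[0,0,0.04],[0,0,0.07],[0,0,0.1],[0,0,0.13],[0,0,0.16],[0,0,0.19],[0,0,0.22],[0,0,0.25],[0,0,0.28],[0,0,0.31],[0,0,0.34],[0,0,0.37],[0,0,0.4],[0,0,0.43],[0,0,0.45],[0,0,0.47],[0,0,0.482],[0,0,0.482]]}}

```text
time: 24.53
ee_pos: [0.4821, -0.4055, 0.2087]
eef_rot: [0.977, 0.215, -0.001, 0.003]
ft_force: [-0.7, -0.5, -2.7]
width: 0.0342
grip_force: 30.0
```

>>> {"api": "arm_command", "payload": {"xyz": [[0,0,0],[0,0,0],[0,0,0]], "rot": [[0,0,0],[0,0,0],[0,0,0]]}}

```text
time: 24.78
ee_pos: [0.4856, -0.3988, 0.2105]
eef_rot: [0.976, 0.218, 0.0, 0.003]
ft_force: [0.1, 0.1, -0.8]
width: 0.0337
grip_force: 30.0
```

```bash
cat > b.py <<'E'
from h import *
np.set_printoptions(precision=4,suppress=True)
s=r.read_state();M=R.from_quat(s["eef_rot"]).as_matrix();G=R.from_quat([0.9762,0.2171,-0.0023,-0.0003]).as_matrix()
print(s["time"],s["ee_pos"],s["ft_force"],"go",np.array([.4855,-.3996,.0623])-s["ee_pos"],R.from_matrix(G@M.T).as_rotvec(),abs(np.array(s["joint_vel"])).max())
E
python3 b.py
```

```text
24.7833 [ 0.4856 -0.3988  0.2105] [ 0.1197  0.0954 -0.7912] go [-0.0001 -0.0008 -0.1482] [ 0.005   0.0062 -0.0026] 0.0069190458034337704
```

>>> {"api": "arm_command", "payload": {"xyz": [[0,-0.0008,-0.015],[0,-0.0008,-0.04],[0,-0.0008,-0.065],[0,-0.0008,-0.09],[0,-0.0008,-0.11],[0,-0.0008,-0.125],[0,-0.0008,-0.135],[0,-0.0008,-0.14],[0,-0.0008,-0.142],[0,-0.0008,-0.142],[0,-0.0008,-0.142]], "rot": [[0.005,0.006,-0.0026],[0.005,0.006,-0.0026],[0.005,0.006,-0.0026],[0.005,0.006,-0.0026],[0.005,0.006,-0.0026],[0.005,0.006,-0.0026],[0.005,0.006,-0.0026],[0.005,0.006,-0.0026],[0.005,0.006,-0.0026],[0.005,0.006,-0.0026],[0.005,0.006,-0.0026]]}}

```text
time: 25.7
ee_pos: [0.486, -0.4012, 0.0697]
eef_rot: [0.976, 0.216, -0.002, 0.001]
ft_force: [-0.2, -0.2, -1.6]
width: 0.0337
grip_force: 30.0
```

```bash
python3 b.py
```

```text
25.7 [ 0.486  -0.4012  0.0697] [-0.2133 -0.1682 -1.6162] go [-0.0005  0.0016 -0.0074] [0.0016 0.0016 0.0015] 0.005550626719711023
```

>>> {"api": "arm_command", "payload": {"xyz": [[-0.0005,0.0016,-0.002],[-0.0005,0.0016,-0.004],[-0.0005,0.0016,-0.0055],[-0.0005,0.0016,-0.0065],[-0.0005,0.0016,-0.007],[-0.0005,0.0016,-0.0072],[-0.0005,0.0016,-0.0072]], "rot": [[0.0016,0.0016,0.0015],[0.0016,0.0016,0.0015],[0.0016,0.0016,0.0015],[0.0016,0.0016,0.0015],[0.0016,0.0016,0.0015],[0.0016,0.0016,0.0015],[0.0016,0.0016,0.0015]]}}

```text
time: 26.28
ee_pos: [0.485, -0.3994, 0.0622]
eef_rot: [0.976, 0.217, -0.003, -0.001]
ft_force: [-3.1, 3.4, 4.4]
width: 0.0335
grip_force: 30.0
```

```bash
python3 b.py
```

```text
26.2833 [ 0.485  -0.3994  0.0622] [-3.1231  3.3834  4.3811] go [ 0.0005 -0.0002  0.0001] [-0.0007 -0.0012  0.0001] 0.001486175101475621
```

>>> {"api": "arm_command", "payload": {"xyz": [[0,0,0],[0,0,0],[0,0,0],[0,0,0],[0,0,0],[0,0,0],[0,0,0],[0,0,0.01],[0,0,0.04],[0,0,0.08],[0,0,0.12],[0,0,0.16],[0,0,0.2],[0,0,0.21],[0,0,0.21],[0,0,0.21]], "rot": [[0,0,0],[0,0,0],[0,0,0],[0,0,0],[0,0,0],[0,0,0],[0,0,0],[0,0,0],[0,0,0],[0,0,0],[0,0,0],[0,0,0],[0,0,0],[0,0,0],[0,0,0],[0,0,0]], "grip": 1}}

```text
time: 27.62
ee_pos: [0.4852, -0.3994, 0.2726]
eef_rot: [0.976, 0.217, -0.002, -0.0]
ft_force: [0.2, 0.5, -0.2]
width: 0.0869
grip_force: 0.0
```

Run:
```python
from h import *
np.set_printoptions(precision=4,suppress=True)
s=r.read_state();print(s["time"],s["ee_pos"],s["width"])
im,T=snap("wrist","w9.png");a=im[70:250,270:390,::-1]
o=cv2.imread("pics/w6.png")[70:250,270:390]
im2,Ts=snap("scene")
for l in("jar_mid","cup","candle","scanner_mid"):
  for d in r.spot_point(l,"scene"):
    if d["conf"]>.4: print(l,round(d["conf"],2),W(Ts,d["at"]))
cv2.imwrite("pics/c9.png",np.hstack([cv2.resize(o,(260,390)),cv2.resize(a,(260,390))]))
```

```text
27.6167 [ 0.4852 -0.3994  0.2726] 0.08691012805573434
jar_mid 0.71 [0.4761 0.4067 0.0799]
cup 0.74 [0.5946 0.2891 0.0014]
candle 0.79 [ 0.5335  0.0969 -0.001 ]
scanner_mid 0.77 [ 0.2192 -0.3493  0.0221]
scanner_mid 0.73 [ 0.484  -0.4032  0.0831]
```

View pics/c9.png

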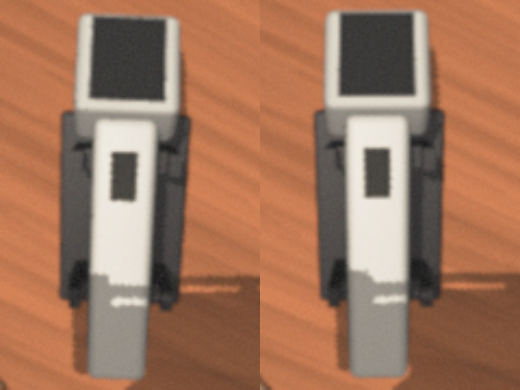

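The two crops (before on the left, after on the right) show the scanner lying in its cradle just as it did at the start. The jar, cup and candle are where they should be.

```bash
python3 -c "from bench import r; print(r.close_job())"
```

```text
the job is handed in; nothing more can be done
None
```

The job is handed in at about 28 s: the jar is upright on the right-hand board, the ticket was scanned square on at about 7 cm for 2.5 s, and the scanner is back in its cradle and released.

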